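# Load the leak-test pot and screw its lid home

### The job

Get the leak-test pot ready for a run: lay the inline connector inside it, then set the screw lid on the pot's neck. So as not to cross the thread, first turn the resting lid backwards (anticlockwise from above), letting it ride up on the thread, until it drops over the thread starts with a click; only then screw it forwards (clockwise) until it is fully home on the rim and tight, let go of it, and leave everything else on the bench as it is.

Things in the scene. Friction and masses are not known exactly. Their poses are not given: they have to be found in the camera images.
- pot: Leak-test pot, fixed to the bench, left of the lid or right of it: round, open, aluminium, on a dark flange 160 mm across, 8 mm thick. Origin: on its axis, on the bench. +x points to a brass air inlet with a small gauge (63 mm high, reaching 106 mm from the axis). Barrel 134 mm across up to z = 37 mm, threaded neck above it 120 mm across.
- pot_rim (a point): Centre of the pot's mouth, level with the rim, 66 mm above the bench; axes as the pot's. The bore is 108 mm across, its floor 10 mm above the bench. The rim has an outside chamfer of 3.5 mm.
- pot_start (a point): One of the four blunt thread starts on the neck: upper edge of its end, 6 mm below the rim, 65 mm from the axis. They lie at 34, 124, 214 and 304 degrees, anticlockwise from above, from the pot's +x. From each a ridge 3 mm thick (131 mm across) runs down clockwise for 112 degrees, falling 8 mm per quarter turn (5.1 mm per rad). Right-handed, greased.
- lid: Loose grey screw lid of the pot, 143 mm across, about 0.26 kg, right way up on the bench. Origin: on its axis at the lower edge of its skirt; z up, x along the grip bar. The skirt is 20 mm deep, 135 mm inside; the disc above it 7 mm thick. Tight on the pot, the bar stands at 45 degrees (or 135) to the pot's x axis, within a few degrees.
- lid_seat (a point): Centre of the lid's sealing face (underside of the disc), 20 mm above the lid's origin; home, it meets point pot_rim. Turned back on the thread it climbs to 13 to 13.5 mm above the rim, then falls 8 mm (the click): once per quarter turn. From there, clockwise, it sinks 5.1 mm per rad: on the rim after about 60 degrees, tight after about 84, where the torque rises steeply; 1 N m is plenty.
- lid_bar (a point): Middle of the top of the lid's grip bar, 56 mm above the lid's origin. The bar crosses the disc along the lid's x: 94 mm long, 22 mm wide, 29 mm high, straight-sided. Keep the fingertips 2 mm or more above the disc. Left free to slide between loosely closed fingers, the lid follows the thread by its own weight; gripped hard, it must be raised and lowered with the turn.
- lid_lug (a point): One of the four lugs inside the lid's skirt: its inner face, 62 mm from the axis (124 mm between facing lugs, so 2 mm of play all round on the neck), 1 to 4 mm above the skirt's edge. Each is 12 mm wide; two lie below the ends of the bar (lid's +x and -x), two across it (+y and -y). They rest on the thread ridges when the lid is set on.
- connector: The sample: loose black inline connector, ribbed, 92 mm long, 18 mm thick, on the bench nearest the robot. Origin: middle of its underside; it lies along its y axis. Grasp across its middle. It fits flat in the pot with 7 mm to spare at each end, and may lean on the wall if below the rim. Open the fingers only a little in the pot: fully open they are wider than the bore.
- gasket_ring: thin black gasket ring, 54 mm across, 10 mm high, lying at the far edge of the bench. A bystander: leave it
- multimeter: hand-held multimeter, 148 x 70 x 45 mm, at the left. A bystander: leave it
- caliper: sliding caliper, 203 x 55 mm, 16 mm high, lying along the left edge of the bench. A bystander: leave it
- solder_reel: reel of solder wire, 66 mm across, 34 mm high, standing at the far right of the bench. A bystander: leave it
- tape_roll: roll of black tape, 64 mm across, 18 mm high, lying at the left. A bystander: leave it
- screwdriver: small yellow screwdriver, 163 mm long, lying at the left, beside the cable. A bystander: leave it

How it is judged:
On the way, in this order (a step that is already met when the one before it is completed fails the run):
1. the connector lies in the pot, below the rim (horizontal distance between connector and pot below 0.045 m and z of connector in the frame of pot below 0.045 m), for 0.2 s.
2. the lid sits level on the neck with its lugs on the ends of the thread ridges (sealing face 12 to 15 mm above the rim, touching the pot): it has been turned back to the thread starts (horizontal distance between lid_seat and pot_rim below 0.005 m and angle between lid's own z axis and vertical below 0.07 rad and z of lid_seat in the frame of pot_rim between 0.012 and 0.015 m and contact force between lid and pot above 0.1 N), for 0.05 s.
3. the lid has dropped over the thread starts (sealing face less than 8 mm above the rim) (horizontal distance between lid_seat and pot_rim below 0.005 m and angle between lid's own z axis and vertical below 0.07 rad and z of lid_seat in the frame of pot_rim below 0.008 m), for 0.05 s.
At the end, for the whole second after the job is handed in: The connector is inside the pot, below the rim; the lid is down on the rim (within 1.2 mm), centred and level, screwed tight (bar within 13 degrees of 45 degrees to the pot's x axis), released and at rest (all of step 1 and z of lid_seat in the frame of pot_rim between -0.002 and 0.0012 m and horizontal distance between lid_seat and pot_rim below 0.004 m and angle between lid's own z axis and vertical below 0.03 rad and angle between the x axis of lid and the x axis of pot, either way round between 0.56 and 1.01 rad and linear speed of lid below 0.01 m/s); the robot touches nothing.
It fails at once if a bystander is pushed more than 40 mm from its place (distance of any of gasket_ring, multimeter, caliper, solder_reel, tape_roll, screwdriver from where it was at the start of the episode above 0.04 m).
It also fails if it takes over 69 s, if anything falls off the work surface, if the arm or the gripper's body presses on something with over 40 N, if the wrist force passes 120 N, or if a joint passes its speed limit or range.

### The arm

A 6-joint arm with a two-finger parallel gripper is mounted at the origin on the work surface; the furniture and walls round the work are solid. World frame = base frame: x ahead of the robot, y to its left, z up, the work surface at z = 0. Lengths are in m, angles in rad, forces in N, time in s.
With the tool pointing down it reaches from about 0.325 to 1 m from the base axis. Payload 5.1 kg.
Tool frame: the origin (TCP) lies on the centre line of the jaws, within the pads' length; the fingertips stand 8 mm ahead of it and the grasp point (between the pads) lies 11 mm behind it; z points along the fingers, y is the line along which they close (so a half turn about z gives the same grasp; the last joint's range is limited). The gripper opens to 85 mm and grips with 20 to 120 N. Pads are 22 mm wide; open, the fingers measure 114 mm over their backs; the gripper's body (76 mm by 85 mm) begins 54 mm behind the grasp point. The pads swing forward as they close: fully open they stand 13 mm farther back than shut.
Start: joints at [1.192, 0.124, 1.65, -0, 1.367, -0.083], TCP at [0.189, 0.622, 0.239] pointing down, gripper open.
Joint ranges: [-2.61, 2.61], [-1.02, 2.33], [0.03, 2.71], [-1.35, 4.49], [0.32, 2.68], [-2.91, 2.91]. Speed limits (rad/s): [2.57, 2.57, 3.14, 3.14, 3.14, 3.14].

### API

Orientations are given as a rotation vector (axis times angle).
In Python, from workcell import robot gives the robot as it stands.
- The arm moves only by the tool play_rows, never from a script. Its argument "deltas" is a list of rows, each an object of numbers: "tx", "ty", "tz": the shift along the world's x, y, z normalised to -1 to 1, where 1 is 25 cm; "rx", "ry", "rz": the turn, a rotation vector about the world's x, y, z normalised to -1 to 1, where 1 is pi rad; "fingers": the opening, from 0 (shut) to 1 (fully open). In form: [{"tx": .., "ty": .., "tz": .., "rx": .., "ry": .., "rz": .., "fingers": ..}, ...]. A call has 1 to 12 rows; each row is the pose to reach, as a shift and turn from the pose commanded when the call began, turning the shorter way round; what a row does not reach only later rows make up. A row lasts 1/8 s, in which the tool goes at most 62.5 mm and 10.7 degrees, less where a joint would pass 70% of its speed; a pose out of reach is approached as far as the arm can. A call with a number of a shift or a turn outside -1 to 1 is refused whole. A call with a gripper value outside its range is refused whole. The fingers move at their own pace and stop on an object; "grip_force" is the grip in N (left out, the last holds). Time passes only in rows, so rows that repeat a pose let the fingers close. It gives the time, the measured TCP pose, the force, the opening and the grip force at its end, in the units of the state.
- robot.read_state(): the state, without advancing time (a new reading comes with each control period).
- robot.read_camera(name): name is "scene" or "top" or "wrist"; returns a dict with "color" (384x512x3 uint8, red, green, blue), "camera_matrix" (3x3 intrinsics, pixels), "world_from_camera" (4x4, takes a point from camera to world coordinates). Camera axes: x right, y down, z forward; pixel columns grow to the right and rows downward; lengths in m; the calibration is good to about 2 mm. The wrist camera is an equidistant fisheye: a pixel r from the principal point sees the ray r / f radians off the axis. A picture is of the moment at which its call begins. There is no depth.
- robot.job_done(): hands the job in; it is judged then, once.
The state is a dict: "t": time; "joint_pos": joint angles; "qvel": joint speeds; "tau": joint torques, N m; "position": TCP position; "tcp_rot": TCP orientation; "wrist_force": force on the tool from outside, world axes, zero at the start; "wrist_torque": the same for the moment, N m; "opening": opening from 0.0 (shut) to 1.0 (fully open); "finger_force": force on a finger pad.
Only numpy, scipy, OpenCV 4.12 (cv2) and the standard library are available. Lean on these libraries where they do the work, as an engineer would, in place of code of your own. Each camera call takes 0.05 s, during which the arm holds its last target. There are 200 camera calls.

## Working session

There is one attempt and no reset: what is moved stays moved. The work goes in short steps, Python scripts to look and compute and a tool call to move; the robot and the scene stay as the last step left them, time stands still between calls to the robot, and variables do not carry over. Pictures are saved under pics/ and viewed, at most 10 in all, crops included, and the job is handed in when it is done.

Besides the shell and the picture viewer there is one more tool, called after "Emit:" in YAML: its name, and indented under it one key for each argument. play_rows: Moves the arm, as the interface text tells. Its arguments: {"type":"object","properties":{"deltas":{"type":"array","items":{"type":"object","properties":{"tx":{"type":"number","minimum":-1,"maximum":1},"ty":{"type":"number","minimum":-1,"maximum":1},"tz":{"type":"number","minimum":-1,"maximum":1},"rx":{"type":"number","minimum":-1,"maximum":1},"ry":{"type":"number","minimum":-1,"maximum":1},"rz":{"type":"number","minimum":-1,"maximum":1},"fingers":{"type":"number"}}}},"grip_force":{"type":"number"}},"required":["deltas"]}

```bash
mkdir -p pics
cat > h.py <<'E'
import numpy as np, cv2
from workcell import robot
def snap(n,f):
    c=robot.read_camera(n); cv2.imwrite('pics/'+f+'.png',c['color'][:,:,::-1]); np.savez('pics/'+f,K=c['camera_matrix'],T=c['world_from_camera']); return c
def px2w(f,u,v,z):
    d=np.load('pics/'+f+'.npz');K,T=d['K'],d['T']
    r=T[:3,:3]@np.linalg.solve(K,[u,v,1.]); o=T[:3,3]; return o+r*(z-o[2])/r[2]
def w2px(f,p):
    d=np.load('pics/'+f+'.npz');K,T=d['K'],d['T']
    c=K@(T[:3,:3].T@(np.array(p)-T[:3,3])); return c[:2]/c[2]
E
python3 - <<'E'
from h import *
for n in('top','scene'):
    c=snap(n,n+'0'); print(c['camera_matrix'],c['world_from_camera'])
    cv2.imwrite(f'pics/{n}0b.png',cv2.resize(c['color'][:,:,::-1],(800,600),interpolation=cv2.INTER_CUBIC))
print(robot.read_state())
E
```

```text
[[412.82294308   0.         257.7616264 ]
 [  0.         412.82294308 190.08369943]
 [  0.           0.           1.        ]] [[-0.02832113 -0.9944037   0.10178012  0.46220028]
 [-0.99916813  0.03115062  0.02631877  0.0093872 ]
 [-0.029342   -0.10095007 -0.99445871  1.12883749]
 [ 0.          0.          0.          1.        ]]
[[452.2959434    0.         253.10674554]
 [  0.         452.2959434  193.63900864]
 [  0.           0.           1.        ]] [[ 0.7709025  -0.44118721  0.45941614  0.08658712]
 [-0.63693333 -0.53964408  0.55054537 -0.53577741]
 [ 0.00502762 -0.71703425 -0.6970198   0.80545755]
 [ 0.          0.          0.          1.        ]]
{'t': 0.1, 'joint_pos': array([ 1.19237896e+00,  1.24433149e-01,  1.65156114e+00,  5.14032052e-06,
        1.36751797e+00, -8.25879835e-02]), 'qvel': array([-0.00054733, -0.00091523, -0.00242016,  0.00120332, -0.00018531,
        0.00050383]), 'tau': array([ 1.54566960e-04, -4.24932289e+01, -3.66652465e+01, -1.20074160e-04,
        3.91257723e-03, -5.07889138e-05]), 'position': array([0.18931133, 0.62124463, 0.23816629]), 'tcp_rot': array([-4.62931158e-01, -3.10684798e+00,  2.93334212e-03]), 'wrist_force': array([-0.0728373 ,  0.14401338, -0.31416758]), 'wrist_torque': array([ 0.01480014, -0.02288278, -0.02463597]), 'finger_force': 0.0, 'opening': 0.998788940416959}
```

View pics/top0b.png

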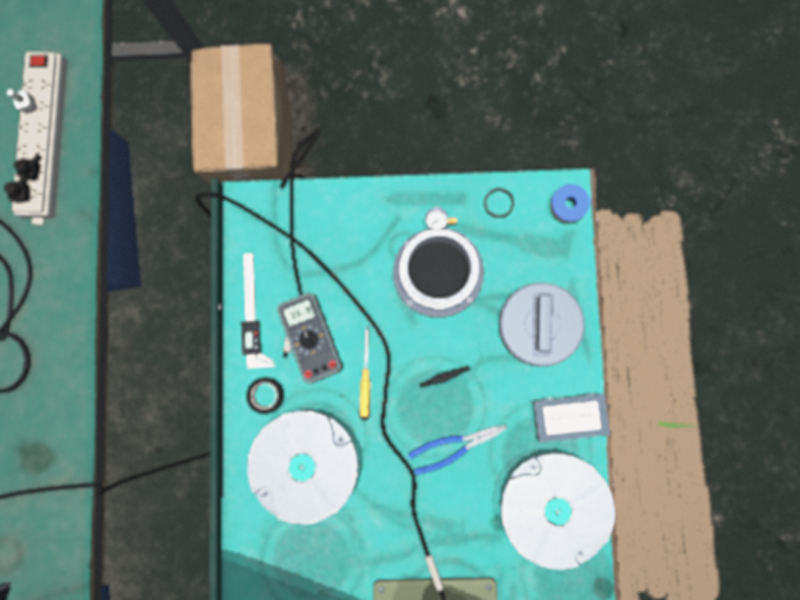

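View pics/scene0b.png

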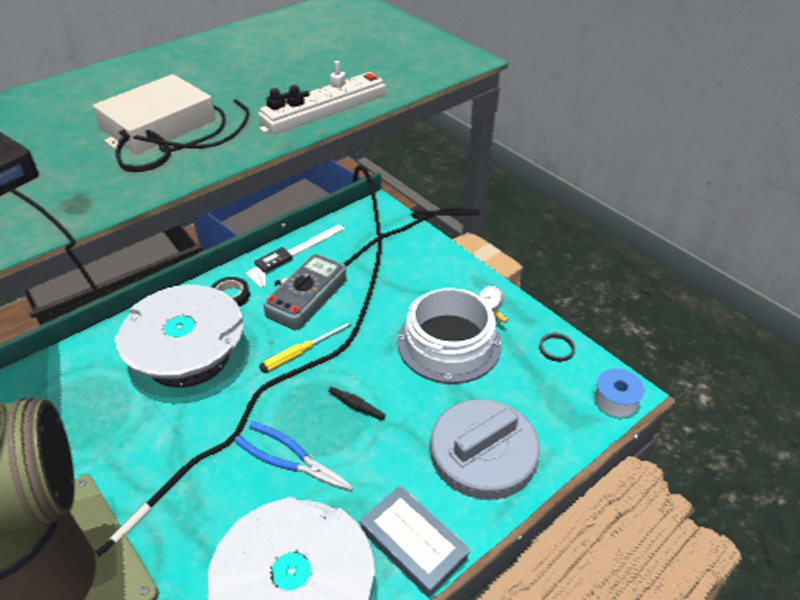

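The top view (800 px wide) shows the pot at about (439,268), with its inlet up-left at (437,218). The lid is at (542,324) with its bar nearly vertical in the picture, and the connector is at (445,377). I'll enlarge this area.

Run:
```python
from h import *
a=cv2.imread('pics/top0.png')[125:255,245:385]; cv2.imwrite('pics/c1.png',cv2.resize(a,None,fx=4.5,fy=4.5,interpolation=cv2.INTER_CUBIC))
a=cv2.imread('pics/scene0.png')[175:325,200:360]; cv2.imwrite('pics/c2.png',cv2.resize(a,None,fx=4,fy=4,interpolation=cv2.INTER_CUBIC))
```

```text
(no output)
```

View pics/c1.png

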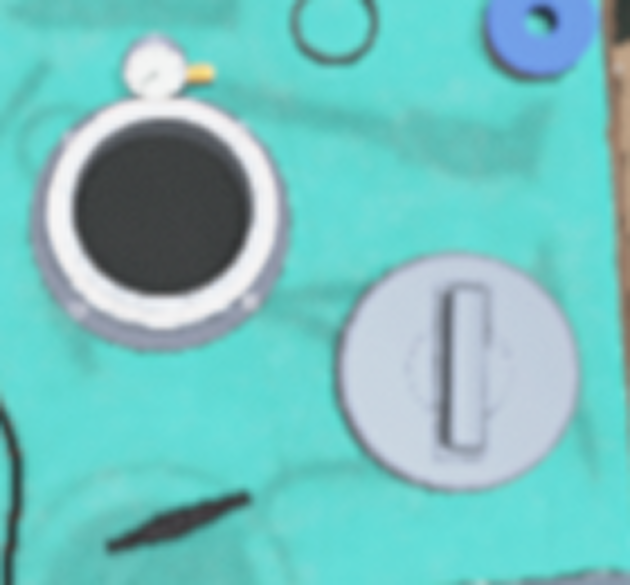

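View pics/c2.png

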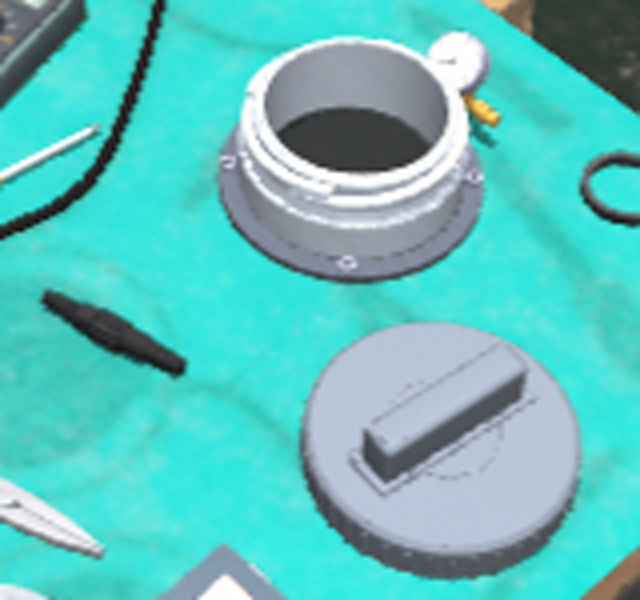

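The crops give clear outlines, in crop pixels. In the top crop, the bore runs x 74–253, y 118–297, the lid disc x 337–580, y 252–491, and the connector ends are at (107,547) and (250,497). In the scene crop, the bar-top corners are at (365,428), (388,447), (527,372) and (503,345). I'll fit poses from both views.

```bash
cat > fit.py <<'E'
from h import *
T=lambda x,y:(245+(x+.5)/4.5-.5,125+(y+.5)/4.5-.5)
S=lambda x,y:(200+(x+.5)/4-.5,175+(y+.5)/4-.5)
t=np.linspace(0,2*np.pi,721)
def ext(f,c,r,z):
    p=np.array([w2px(f,(c[0]+r*np.cos(a),c[1]+r*np.sin(a),z)) for a in t]); return np.r_[p.min(0),p.max(0)]
from scipy.optimize import least_squares
def circ(f,e,r,z,g):
    s=least_squares(lambda c:ext(f,c,r,z)-e,g); print(f,s.x.round(4),'res',s.fun.round(2)); return s.x
def E(M,l,tp,r,b): return np.r_[M(l,tp),M(r,b)]
g=px2w('top0',*T(163,207),.066)[:2]
print('pot');circ('top0',E(T,74,118,253,297),.054,.066,g);circ('top0',E(T,46,95,280,328),.0655,.057,g);circ('scene0',E(S,263,40,449,172),.054,.066,g)
g=px2w('top0',*T(458,371),.027)[:2]
print('lid');circ('top0',E(T,337,252,580,491),.0715,.027,g);circ('scene0',E(S,302,322,581,555),.0715,.027,g)
q=np.array([px2w('scene0',*S(*p),.056)[:2] for p in((365,428),(388,447),(527,372),(503,345))]);print('bar',q.round(4),q.mean(0))
d=q[2]+q[3]-q[0]-q[1];print(np.degrees(np.arctan2(d[1],d[0])))
q=np.array([px2w('top0',*T(*p),.056)[:2] for p in((452,285),(488,287),(485,451),(452,450))]);print(q.round(4),q.mean(0))
d=q[0]+q[1]-q[2]-q[3];print(np.degrees(np.arctan2(d[1],d[0])))
print('conn')
for f,M,a,b in(('top0',T,(107,547),(250,497)),('scene0',S,(45,297),(186,368))):
    A=px2w(f,*M(*a),.009)[:2];B=px2w(f,*M(*b),.009)[:2];d=B-A;print(A.round(4),B.round(4),((A+B)/2).round(4),np.linalg.norm(d).round(4),np.degrees(np.arctan2(d[1],d[0])).round(1))
for n,f,p,z in(('gauge','top0',T(155,70),.055),('gaugeS','scene0',S(462,60),.055),('brass','top0',T(213,72),.04),('brassS','scene0',S(497,118),.04),('screw','top0',T(78,312),.009),('screw','top0',T(252,300),.009),('sS','scene0',S(229,160),.009),('sS','scene0',S(347,263),.009),('sS','scene0',S(475,177),.009)): print(n,px2w(f,*p,z).round(4))
E
python3 fit.py
```

```text
pot
top0 [ 0.6199 -0.024 ] res [-0.93 -0.71  0.93  0.69]
top0 [ 0.619  -0.0239] res [ 0.96  1.13 -0.95 -1.1 ]
scene0 [ 0.623  -0.0211] res [-0.16 -0.08  0.16  0.05]
lid
top0 [ 0.5225 -0.1957] res [-0.08 -0.34  0.08  0.33]
scene0 [ 0.5228 -0.197 ] res [-0.09 -0.14  0.09  0.1 ]
bar [[ 0.4792 -0.1841]
 [ 0.4803 -0.1994]
 [ 0.5663 -0.2114]
 [ 0.5692 -0.1917]] [ 0.5237455  -0.19664424]
-6.380102303092854
[[ 0.5705 -0.1892]
 [ 0.5687 -0.2098]
 [ 0.4745 -0.2032]
 [ 0.4756 -0.1845]] [ 0.52232081 -0.19666787]
-3.4109916833678673
conn
[0.4244 0.0147] [ 0.4517 -0.0716] [ 0.4381 -0.0284] 0.0905 -72.5
[0.425  0.0162] [ 0.4553 -0.072 ] [ 0.4402 -0.0279] 0.0933 -71.0
gauge [ 0.703  -0.0223  0.055 ]
gaugeS [ 0.7055 -0.0267  0.055 ]
brass [ 0.7039 -0.0571  0.04  ]
brassS [ 0.6984 -0.0651  0.04  ]
screw [0.5659 0.0279 0.009 ]
screw [ 0.5699 -0.0774  0.009 ]
sS [0.5723 0.0316 0.009 ]
sS [ 0.5728 -0.0729  0.009 ]
sS [ 0.6772 -0.0722  0.009 ]
```

Emit:
play_rows:
  deltas:
    - {"tx": 0.4,"ty": -1,"rz": -0.3,"fingers": 0.6}
    - {"tx": 0.4,"ty": -1,"rz": -0.3,"fingers": 0.6}
    - {"tx": 0.4,"ty": -1,"rz": -0.3,"fingers": 0.6}
    - {"tx": 0.4,"ty": -1,"rz": -0.3,"fingers": 0.6}
    - {"tx": 0.4,"ty": -1,"rz": -0.3,"fingers": 0.6}
  grip_force: 40

```text
$.deltas[0]: bad value
```

Emit:
play_rows:
  deltas:
    - {"tx": 0.4,"ty": -1,"fingers": 0.6}
    - {"tx": 0.4,"ty": -1,"fingers": 0.6}
    - {"tx": 0.4,"ty": -1,"fingers": 0.6}
    - {"tx": 0.4,"ty": -1,"fingers": 0.6}
    - {"tx": 0.4,"ty": -1,"fingers": 0.6}

```text
$.deltas[0]: bad value
```

Emit:
play_rows:
  deltas:
    - {"tx": 0.4,"ty": -1.0,"tz": 0.0,"rx": 0.0,"ry": 0.0,"rz": -0.3,"fingers": 0.6}
    - {"tx": 0.4,"ty": -1.0,"tz": 0.0,"rx": 0.0,"ry": 0.0,"rz": -0.3,"fingers": 0.6}
    - {"tx": 0.4,"ty": -1.0,"tz": 0.0,"rx": 0.0,"ry": 0.0,"rz": -0.3,"fingers": 0.6}
    - {"tx": 0.4,"ty": -1.0,"tz": 0.0,"rx": 0.0,"ry": 0.0,"rz": -0.3,"fingers": 0.6}
    - {"tx": 0.4,"ty": -1.0,"tz": 0.0,"rx": 0.0,"ry": 0.0,"rz": -0.3,"fingers": 0.6}
  grip_force: 40

```text
t: 0.72
position: [0.29, 0.369, 0.2388]
tcp_rot: [1.828, 2.554, -0.001]
wrist_force: [0.3, -0.0, 0.3]
opening: 0.6
finger_force: 0.0
```

Emit:
play_rows:
  deltas:
    - {"tx": 0.4,"ty": -1.0,"tz": 0.0,"rx": 0.0,"ry": 0.0,"rz": 0.0,"fingers": 0.6}
    - {"tx": 0.4,"ty": -1.0,"tz": 0.0,"rx": 0.0,"ry": 0.0,"rz": 0.0,"fingers": 0.6}
    - {"tx": 0.4,"ty": -1.0,"tz": 0.0,"rx": 0.0,"ry": 0.0,"rz": 0.0,"fingers": 0.6}
    - {"tx": 0.4,"ty": -1.0,"tz": 0.0,"rx": 0.0,"ry": 0.0,"rz": 0.0,"fingers": 0.6}
    - {"tx": 0.4,"ty": -1.0,"tz": 0.0,"rx": 0.0,"ry": 0.0,"rz": 0.0,"fingers": 0.6}

```text
t: 1.35
position: [0.39, 0.1189, 0.239]
tcp_rot: [1.823, 2.559, -0.001]
wrist_force: [0.3, -0.2, -1.1]
opening: 0.604
finger_force: 0.0
```

Emit:
play_rows:
  deltas:
    - {"tx": 0.2,"ty": -0.6,"tz": 0.0,"rx": 0.0,"ry": 0.0,"rz": 0.0,"fingers": 0.6}
    - {"tx": 0.2,"ty": -0.6,"tz": 0.0,"rx": 0.0,"ry": 0.0,"rz": 0.0,"fingers": 0.6}
    - {"tx": 0.2,"ty": -0.6,"tz": 0.0,"rx": 0.0,"ry": 0.0,"rz": 0.0,"fingers": 0.6}
    - {"tx": 0.2,"ty": -0.6,"tz": -0.4,"rx": 0.0,"ry": 0.0,"rz": 0.0,"fingers": 0.6}
    - {"tx": 0.2,"ty": -0.6,"tz": -0.4,"rx": 0.0,"ry": 0.0,"rz": 0.0,"fingers": 0.6}
    - {"tx": 0.2,"ty": -0.6,"tz": -0.4,"rx": 0.0,"ry": 0.0,"rz": 0.0,"fingers": 0.6}

```text
t: 2.1
position: [0.4365, -0.0279, 0.1355]
tcp_rot: [-1.813, -2.556, 0.005]
wrist_force: [-0.6, 0.5, 0.9]
opening: 0.598
finger_force: 0.0
```

Run:
```python
from h import *
c=snap('wrist','w1'); s=robot.read_state(); print(s['t'],s['position'],s['tcp_rot'],s['joint_pos']); print(c['camera_matrix'],c['world_from_camera'])
```

```text
2.15 [ 0.43851709 -0.02809325  0.13829981] [-1.81519787e+00 -2.56054698e+00  2.08421986e-03] [-1.86265024e-01 -2.75851832e-01  2.20135190e+00  6.31812149e-06
  1.21928846e+00 -5.23701604e-01]
[[297.31863964   0.         253.12765767]
 [  0.         297.31863964 188.69645021]
 [  0.           0.           1.        ]] [[ 0.94383307  0.31639115  0.09526688  0.41150865]
 [ 0.33034373 -0.89723495 -0.29298885  0.04716744]
 [-0.00722231  0.30800338 -0.95135785  0.27092602]
 [ 0.          0.          0.          1.        ]]
```

View pics/w1.png

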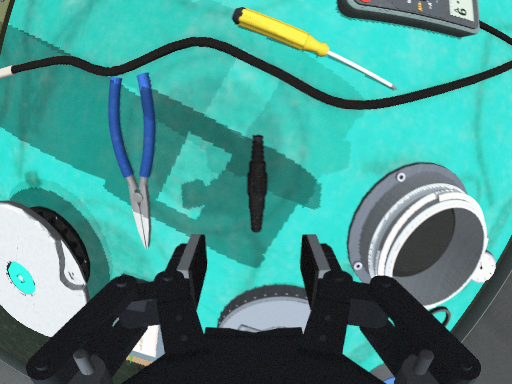

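The wrist view shows the connector from (257,136) to (256,231), midway between the fingers. The pot is on the right, with its bore around (440,240). I'll check the connector's position.

```bash
cat >> h.py <<'E'
def fish(f,u,v,z):
    d=np.load('pics/'+f+'.npz');K,T=d['K'],d['T']
    x=np.array([(u-K[0,2])/K[0,0],(v-K[1,2])/K[1,1]]); th=np.linalg.norm(x); k=np.sin(th)/max(th,1e-9)
    r=T[:3,:3]@np.array([x[0]*k,x[1]*k,np.cos(th)]); o=T[:3,3]; return o+r*(z-o[2])/r[2]
E
python3 - <<'E'
from h import *
A=fish('w1',257,136,.009);B=fish('w1',256,231,.009);print(A,B,(A+B)/2,B-A,np.degrees(np.arctan2(*(B-A)[1::-1])))
# pot screws, seen
for p in((401,177),(361,267)): print(fish('w1',*p,.009))
E
```

```text
[0.42478309 0.01388241 0.009     ] [ 0.4547458  -0.07359272  0.009     ] [ 0.43976445 -0.02985515  0.009     ] [ 0.02996271 -0.08747513  0.        ] -71.09221204190594
[0.57224551 0.0268842  0.009     ]
[ 0.57826072 -0.07906822  0.009     ]
```

Emit:
play_rows:
  deltas:
    - {"tx": 0.0,"ty": 0.0,"tz": -0.25,"rx": 0.0,"ry": 0.0,"rz": 0.0,"fingers": 0.6}
    - {"tx": 0.0,"ty": 0.0,"tz": -0.45,"rx": 0.0,"ry": 0.0,"rz": 0.0,"fingers": 0.6}
    - {"tx": 0.0,"ty": 0.0,"tz": -0.51,"rx": 0.0,"ry": 0.0,"rz": 0.0,"fingers": 0.6}
    - {"tx": 0.0,"ty": 0.0,"tz": -0.51,"rx": 0.0,"ry": 0.0,"rz": 0.0,"fingers": 0.1}
    - {"tx": 0.0,"ty": 0.0,"tz": -0.51,"rx": 0.0,"ry": 0.0,"rz": 0.0,"fingers": 0.1}
    - {"tx": 0.0,"ty": 0.0,"tz": -0.51,"rx": 0.0,"ry": 0.0,"rz": 0.0,"fingers": 0.1}
    - {"tx": 0.0,"ty": 0.0,"tz": -0.51,"rx": 0.0,"ry": 0.0,"rz": 0.0,"fingers": 0.1}
    - {"tx": 0.0,"ty": 0.0,"tz": -0.4,"rx": 0.0,"ry": 0.0,"rz": 0.0,"fingers": 0.1}
    - {"tx": 0.0,"ty": 0.0,"tz": -0.2,"rx": 0.0,"ry": 0.0,"rz": 0.0,"fingers": 0.1}
    - {"tx": 0.0,"ty": 0.0,"tz": 0.0,"rx": 0.0,"ry": 0.0,"rz": 0.0,"fingers": 0.1}

```text
t: 3.4
position: [0.4393, -0.0282, 0.1413]
tcp_rot: [1.816, 2.562, 0.0]
wrist_force: [0.9, -0.9, -0.2]
opening: 0.193
finger_force: 39.4
```

Emit:
play_rows:
  deltas:
    - {"tx": 0.4,"ty": 0.02,"tz": 0.0,"rx": 0.0,"ry": 0.0,"rz": 0.0,"fingers": 0.1}
    - {"tx": 0.73,"ty": 0.02,"tz": 0.0,"rx": 0.0,"ry": 0.0,"rz": 0.0,"fingers": 0.1}
    - {"tx": 0.73,"ty": 0.02,"tz": 0.0,"rx": 0.0,"ry": 0.0,"rz": 0.0,"fingers": 0.1}
    - {"tx": 0.73,"ty": 0.02,"tz": 0.0,"rx": 0.0,"ry": 0.0,"rz": 0.0,"fingers": 0.1}
    - {"tx": 0.73,"ty": 0.02,"tz": -0.2,"rx": 0.0,"ry": 0.0,"rz": 0.0,"fingers": 0.1}
    - {"tx": 0.73,"ty": 0.02,"tz": -0.36,"rx": 0.0,"ry": 0.0,"rz": 0.0,"fingers": 0.1}
    - {"tx": 0.73,"ty": 0.02,"tz": -0.46,"rx": 0.0,"ry": 0.0,"rz": 0.0,"fingers": 0.1}
    - {"tx": 0.73,"ty": 0.02,"tz": -0.46,"rx": 0.0,"ry": 0.0,"rz": 0.0,"fingers": 0.1}

```text
t: 4.4
position: [0.6212, -0.0232, 0.0242]
tcp_rot: [-1.816, -2.562, 0.0]
wrist_force: [-0.5, -0.4, 0.2]
opening: 0.193
finger_force: 39.9
```

Emit:
play_rows:
  deltas:
    - {"tx": 0.0,"ty": 0.0,"tz": 0.0,"rx": 0.0,"ry": 0.0,"rz": 0.0,"fingers": 0.38}
    - {"tx": 0.0,"ty": 0.0,"tz": 0.0,"rx": 0.0,"ry": 0.0,"rz": 0.0,"fingers": 0.38}
    - {"tx": 0.0,"ty": 0.0,"tz": 0.15,"rx": 0.0,"ry": 0.0,"rz": 0.0,"fingers": 0.38}
    - {"tx": 0.0,"ty": 0.0,"tz": 0.4,"rx": 0.0,"ry": 0.0,"rz": 0.0,"fingers": 0.38}
    - {"tx": 0.0,"ty": 0.0,"tz": 0.6,"rx": 0.0,"ry": 0.0,"rz": 0.0,"fingers": 0.6}
    - {"tx": -0.2,"ty": -0.4,"tz": 0.6,"rx": 0.0,"ry": 0.0,"rz": 0.35,"fingers": 0.6}
    - {"tx": -0.4,"ty": -0.69,"tz": 0.6,"rx": 0.0,"ry": 0.0,"rz": 0.35,"fingers": 0.6}
    - {"tx": -0.4,"ty": -0.69,"tz": 0.6,"rx": 0.0,"ry": 0.0,"rz": 0.35,"fingers": 0.6}
    - {"tx": -0.4,"ty": -0.69,"tz": 0.6,"rx": 0.0,"ry": 0.0,"rz": 0.35,"fingers": 0.6}
    - {"tx": -0.4,"ty": -0.69,"tz": 0.6,"rx": 0.0,"ry": 0.0,"rz": 0.35,"fingers": 0.6}
    - {"tx": -0.4,"ty": -0.69,"tz": 0.6,"rx": 0.0,"ry": 0.0,"rz": 0.35,"fingers": 0.6}
    - {"tx": -0.4,"ty": -0.69,"tz": 0.6,"rx": 0.0,"ry": 0.0,"rz": 0.35,"fingers": 0.6}

```text
t: 5.9
position: [0.5218, -0.1958, 0.1748]
tcp_rot: [0.213, 3.134, -0.0]
wrist_force: [-0.4, -0.2, -0.3]
opening: 0.599
finger_force: 0.0
```

Run:
```python
from h import *
c=snap('wrist','w2'); s=robot.read_state(); print(s['t'],s['position'],s['tcp_rot'],s['joint_pos'])
```

```text
5.95 [ 0.52187335 -0.19575233  0.17468227] [ 2.14393500e-01  3.13383963e+00 -2.94932762e-04] [-4.55161666e-01 -3.07941188e-02  1.92175741e+00 -1.31083459e-05
  1.25016217e+00 -1.88934192e+00]
```

View pics/w2.png

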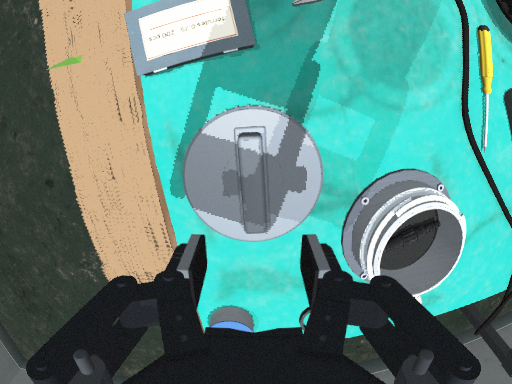

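The wrist view shows the lid from above, with bar-top corners at about (240,138), (262,136), (268,231) and (246,233). The connector is visible inside the pot at (415,232).

Run:
```python
from h import *
a=cv2.imread('pics/w2.png')[95:300,175:475]; cv2.imwrite('pics/c3.png',cv2.resize(a,None,fx=2.6,fy=2.6,interpolation=cv2.INTER_CUBIC))
```

```text
(no output)
```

View pics/c3.png

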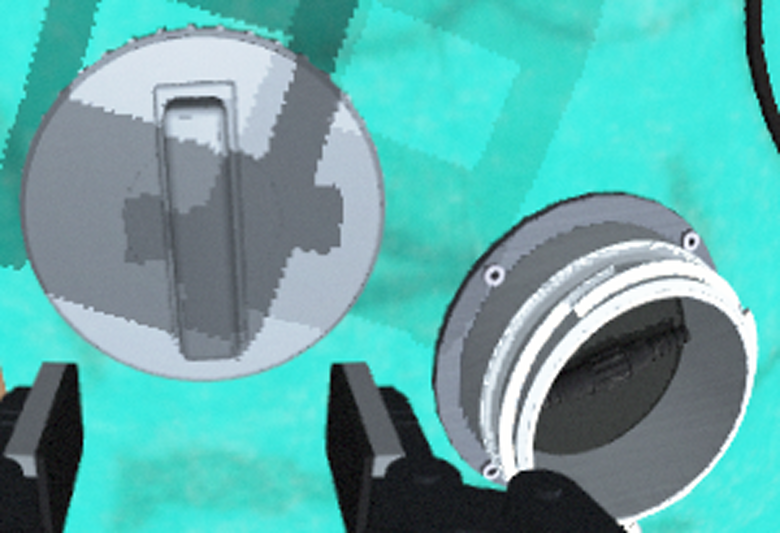

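The crop shows the bar top from (165,110)/(227,110) to (183,357)/(243,355), flange screws at (494,275), (691,242) and (491,470), and a blunt thread end at about (575,305).

Run:
```python
from h import *
C=lambda x,y:(175+(x+.5)/2.6-.5,95+(y+.5)/2.6-.5)
ang=lambda d:np.degrees(np.arctan2(d[1],d[0]))
q=np.array([fish('w2',*C(*p),.056)[:2] for p in((165,110),(227,110),(243,355),(183,357))]);print(q.round(4),q.mean(0),ang(q[2]+q[3]-q[0]-q[1]))
s=np.array([fish('w2',*C(*p),.009)[:2] for p in((494,275),(691,242),(491,470))]);print(s.round(4),(s[1]+s[2])/2,ang(s[2]-s[0]),ang(s[1]-s[0]))
e=fish('w2',*C(575,305),.060)[:2];c=np.array([.6215,-.0225]);print(e,np.linalg.norm(e-c),ang(e-c))
q=np.array([fish('w2',*C(*p),.021)[:2] for p in((22,205),(384,205))]);print('lid dia',q)
```

```text
[[ 0.4774 -0.2031]
 [ 0.4802 -0.1828]
 [ 0.5695 -0.1883]
 [ 0.5674 -0.2102]] [ 0.52363281 -0.19609924] -4.028857727873268
[[ 0.5718 -0.0755]
 [ 0.5708  0.0296]
 [ 0.6762 -0.0743]] [ 0.62348507 -0.02236196] 0.6454301881031809 90.54383680629894
[ 0.56730071 -0.06005439] 0.06593857447045202 -145.28212129251867
lid dia [[ 0.51090083 -0.26716654]
 [ 0.5302673  -0.12578536]]
```

Emit:
play_rows:
  deltas:
    - {"tx": 0.006,"ty": -0.001,"tz": -0.2,"rx": 0.0,"ry": 0.0,"rz": 0.02,"fingers": 0.6}
    - {"tx": 0.006,"ty": -0.001,"tz": -0.4,"rx": 0.0,"ry": 0.0,"rz": 0.02,"fingers": 0.6}
    - {"tx": 0.006,"ty": -0.001,"tz": -0.54,"rx": 0.0,"ry": 0.0,"rz": 0.02,"fingers": 0.6}
    - {"tx": 0.006,"ty": -0.001,"tz": -0.54,"rx": 0.0,"ry": 0.0,"rz": 0.02,"fingers": 0.6}
    - {"tx": 0.006,"ty": -0.001,"tz": -0.54,"rx": 0.0,"ry": 0.0,"rz": 0.02,"fingers": 0.15}
    - {"tx": 0.006,"ty": -0.001,"tz": -0.54,"rx": 0.0,"ry": 0.0,"rz": 0.02,"fingers": 0.15}
    - {"tx": 0.006,"ty": -0.001,"tz": -0.54,"rx": 0.0,"ry": 0.0,"rz": 0.02,"fingers": 0.15}
    - {"tx": 0.006,"ty": -0.001,"tz": -0.54,"rx": 0.0,"ry": 0.0,"rz": 0.02,"fingers": 0.15}
  grip_force: 60

```text
t: 6.95
position: [0.5254, -0.1969, 0.0421]
tcp_rot: [0.112, 3.135, -0.003]
wrist_force: [-0.3, 0.4, 5.1]
opening: 0.245
finger_force: 61.9
```

Run:
```python
from h import *
s=robot.read_state(); print(s['t'],s['position'],s['tcp_rot'],s['wrist_force'],s['wrist_torque'],s['opening'])
```

```text
6.95 [ 0.5253589  -0.19688142  0.04206607] [ 1.11690427e-01  3.13527609e+00 -2.97521884e-03] [-0.29788174  0.37992542  5.06683694] [ 0.03184394  0.03745351 -0.06304652] 0.24532092623664864
```

Emit:
play_rows:
  deltas:
    - {"tx": 0.0,"ty": 0.0,"tz": 0.1,"rx": 0.0,"ry": 0.0,"rz": 0.0,"fingers": 0.15}
    - {"tx": 0.0,"ty": 0.0,"tz": 0.25,"rx": 0.0,"ry": 0.0,"rz": 0.0,"fingers": 0.15}
    - {"tx": 0.0,"ty": 0.0,"tz": 0.38,"rx": 0.0,"ry": 0.0,"rz": 0.0,"fingers": 0.15}
    - {"tx": 0.0,"ty": 0.0,"tz": 0.38,"rx": 0.0,"ry": 0.0,"rz": 0.0,"fingers": 0.15}
    - {"tx": 0.0,"ty": 0.0,"tz": 0.38,"rx": 0.0,"ry": 0.0,"rz": 0.0,"fingers": 0.15}

```text
t: 7.58
position: [0.5225, -0.1955, 0.1327]
tcp_rot: [-0.111, -3.137, -0.002]
wrist_force: [1.0, -0.2, -2.6]
opening: 0.239
finger_force: 60.7
```

Run:
```python
from h import *
c=snap('wrist','w3');c=snap('scene','s3');s=robot.read_state(); print(s['t'],s['position'],s['tcp_rot'],s['wrist_force'],s['wrist_torque'],s['opening'])
```

```text
7.675 [ 0.52205998 -0.19531141  0.13177634] [-1.11314081e-01 -3.13574870e+00 -2.68661743e-03] [-0.46110258  0.25574347 -2.18591241] [-0.03639842  0.0121605   0.00020715] 0.24181602543771583
```

View pics/w3.png

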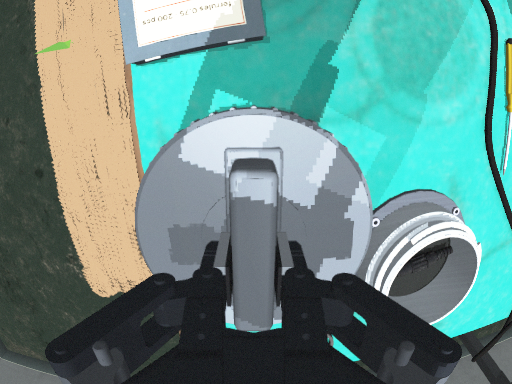

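Run:
```python
from h import *
a=cv2.imread('pics/w3.png')[95:340,125:385]; b=cv2.imread('pics/s3.png')[150:400,200:400]
k=2.4
a=cv2.resize(a,(624,588),interpolation=cv2.INTER_CUBIC); cv2.imwrite('pics/c4.png',a)
```

```text
(no output)
```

View pics/c4.png

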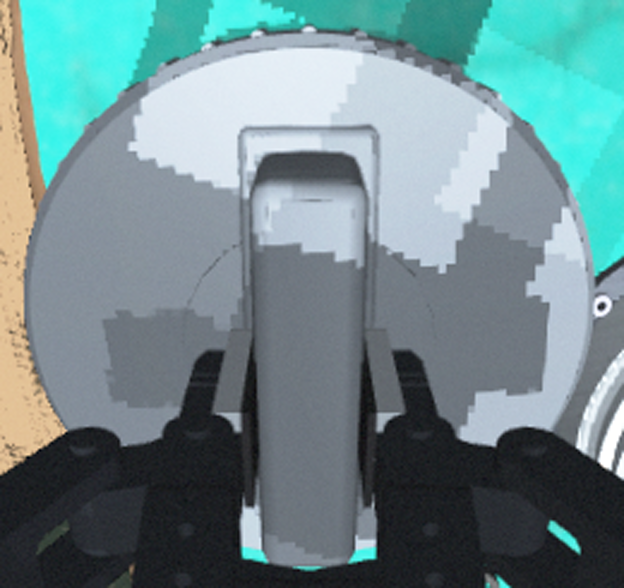

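The lid is held squarely. In the crop, the bar top runs from (257,188)/(363,188) to (263,548)/(355,555), and the disc edge is at (308,46), (26,285) and (593,285).

Run:
```python
from h import *
C=lambda x,y:(125+(x+.5)/2.4-.5,95+(y+.5)/2.4-.5)
zo=.1318-.0405
q=np.array([fish('w3',*C(*p),zo+.056)[:2] for p in((257,188),(363,188),(355,555),(263,548))]);print(q.round(4),q.mean(0))
from scipy.optimize import least_squares
p=np.array([fish('w3',*C(*p),zo+.026)[:2] for p in((308,46),(26,285),(593,285),(200,68),(430,72))])
for r in(.0715,.070):
  s=least_squares(lambda c:np.hypot(*(p-c).T)-r,[.52,-.196]);print(s.x,s.fun)
C=lambda x,y:(x,y)
s=np.array([fish('w3',*C(*p),.009)[:2] for p in((376,223),(457,211))]);print(s)
```

```text
[[ 0.475  -0.2013]
 [ 0.4763 -0.1828]
 [ 0.5625 -0.1879]
 [ 0.5587 -0.2086]] [ 0.5181239  -0.19515298]
[ 0.52467318 -0.19554575] [ 4.56280046e-04 -7.40072279e-04 -7.45818058e-04 -6.33977286e-05
 -3.52043495e-05]
[ 0.52292701 -0.19541872] [ 0.00020553  0.00035402  0.00034456 -0.00021564 -0.00016838]
[[ 0.57295852 -0.07405771]
 [ 0.57024755  0.03142697]]
```

Emit:
play_rows:
  deltas:
    - {"tx": 0.1,"ty": 0.17,"tz": 0.0,"rx": 0.0,"ry": 0.0,"rz": 0.02,"fingers": 0.15}
    - {"tx": 0.2,"ty": 0.34,"tz": 0.0,"rx": 0.0,"ry": 0.0,"rz": 0.05,"fingers": 0.15}
    - {"tx": 0.3,"ty": 0.51,"tz": 0.0,"rx": 0.0,"ry": 0.0,"rz": 0.05,"fingers": 0.15}
    - {"tx": 0.4,"ty": 0.695,"tz": 0.0,"rx": 0.0,"ry": 0.0,"rz": 0.05,"fingers": 0.15}
    - {"tx": 0.4,"ty": 0.695,"tz": 0.0,"rx": 0.0,"ry": 0.0,"rz": 0.05,"fingers": 0.15}
    - {"tx": 0.4,"ty": 0.695,"tz": 0.0,"rx": 0.0,"ry": 0.0,"rz": 0.05,"fingers": 0.15}
    - {"tx": 0.4,"ty": 0.695,"tz": -0.06,"rx": 0.0,"ry": 0.0,"rz": 0.05,"fingers": 0.15}
    - {"tx": 0.4,"ty": 0.695,"tz": -0.08,"rx": 0.0,"ry": 0.0,"rz": 0.05,"fingers": 0.15}
    - {"tx": 0.4,"ty": 0.695,"tz": -0.08,"rx": 0.0,"ry": 0.0,"rz": 0.05,"fingers": 0.15}
    - {"tx": 0.4,"ty": 0.695,"tz": -0.08,"rx": 0.0,"ry": 0.0,"rz": 0.05,"fingers": 0.15}

```text
t: 8.93
position: [0.6236, -0.0226, 0.1145]
tcp_rot: [-0.134, 3.138, -0.0]
wrist_force: [0.7, -0.3, -3.1]
opening: 0.24
finger_force: 60.7
```

Run:
```python
from h import *
c=snap('scene','s4');c=snap('top','t4');s=robot.read_state(); print(s['t'],s['position'],s['tcp_rot'],s['wrist_force'],s['wrist_torque'],s['opening'],s['joint_pos'])
a=cv2.imread('pics/s4.png')[130:280,220:370]
b=cv2.imread('pics/t4.png')[120:220,230:330]
cv2.imwrite('pics/c5.png',np.hstack([cv2.resize(a,(400,400),interpolation=cv2.INTER_CUBIC),cv2.resize(b,(400,400),interpolation=cv2.INTER_CUBIC)]))
```

```text
9.025 [ 0.62382103 -0.02241984  0.11489611] [-1.34980174e-01  3.13772618e+00 -2.34103166e-04] [-0.48773785  0.12041664 -2.15521333] [ 0.03260748 -0.01411266  0.02606047] 0.24239955143209224 [-1.21901427e-01  1.73119428e-01  1.81349508e+00  1.23134085e-05
  1.15400227e+00 -1.77868666e+00]
```

View pics/c5.png

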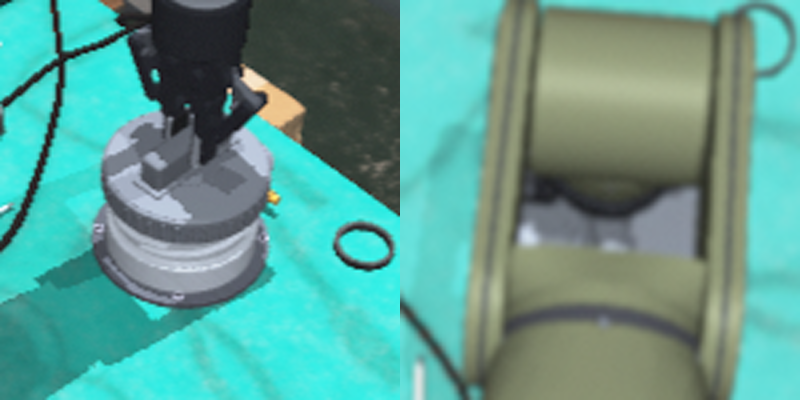

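Run:
```python
from h import *
import fit
S=lambda e:((np.array(e)-np.tile([220,130],2)+.5)*400/150-.5).round(1)
zl=.1149-.0405
for c in((.623,-.0215),(.626,-.0215),(.623,-.0185)):
    print(c,'disc',S(fit.ext('s4',c,.0715,zl+.027)),'skirt',S(fit.ext('s4',c,.0715,zl)),'fl0',S(fit.ext('s4',c,.08,0)),'fl8',S(fit.ext('s4',c,.08,.008)))
```

```text
pot
top0 [ 0.6199 -0.024 ] res [-0.93 -0.71  0.93  0.69]
top0 [ 0.619  -0.0239] res [ 0.96  1.13 -0.95 -1.1 ]
scene0 [ 0.623  -0.0211] res [-0.16 -0.08  0.16  0.05]
lid
top0 [ 0.5225 -0.1957] res [-0.08 -0.34  0.08  0.33]
scene0 [ 0.5228 -0.197 ] res [-0.09 -0.14  0.09  0.1 ]
bar [[ 0.4792 -0.1841]
 [ 0.4803 -0.1994]
 [ 0.5663 -0.2114]
 [ 0.5692 -0.1917]] [ 0.5237455  -0.19664424]
-6.380102303092854
[[ 0.5705 -0.1892]
 [ 0.5687 -0.2098]
 [ 0.4745 -0.2032]
 [ 0.4756 -0.1845]] [ 0.52232081 -0.19666787]
-3.4109916833678673
conn
[0.4244 0.0147] [ 0.4517 -0.0716] [ 0.4381 -0.0284] 0.0905 -72.5
[0.425  0.0162] [ 0.4553 -0.072 ] [ 0.4402 -0.0279] 0.0933 -71.0
gauge [ 0.703  -0.0223  0.055 ]
gaugeS [ 0.7055 -0.0267  0.055 ]
brass [ 0.7039 -0.0571  0.04  ]
brassS [ 0.6984 -0.0651  0.04  ]
screw [0.5659 0.0279 0.009 ]
screw [ 0.5699 -0.0774  0.009 ]
sS [0.5723 0.0316 0.009 ]
sS [ 0.5728 -0.0729  0.009 ]
sS [ 0.6772 -0.0722  0.009 ]
(0.623, -0.0215) disc [102.  103.9 271.5 220.9] skirt [101.6 126.5 268.  243.6] fl0 [ 91.2 178.5 268.6 309.5] fl8 [ 91.3 172.5 269.5 303.6]
(0.626, -0.0215) disc [104.7 102.5 274.  219.2] skirt [104.3 125.1 270.5 241.9] fl0 [ 93.8 177.1 270.9 307.8] fl8 [ 93.9 171.1 271.9 301.8]
(0.623, -0.0185) disc [ 99.8 102.2 269.  218.8] skirt [ 99.4 124.8 265.5 241.5] fl0 [ 89.1 176.8 266.2 307.4] fl8 [ 89.2 170.8 267.1 301.4]
```

Emit:
play_rows:
  deltas:
    - {"tx": 0.0,"ty": 0.0,"tz": -0.03,"rx": 0.0,"ry": 0.0,"rz": 0.0,"fingers": 0.15}
    - {"tx": 0.0,"ty": 0.0,"tz": -0.055,"rx": 0.0,"ry": 0.0,"rz": 0.0,"fingers": 0.15}
    - {"tx": 0.0,"ty": 0.0,"tz": -0.068,"rx": 0.0,"ry": 0.0,"rz": 0.0,"fingers": 0.15}
    - {"tx": 0.0,"ty": 0.0,"tz": -0.068,"rx": 0.0,"ry": 0.0,"rz": 0.0,"fingers": 0.15}
  grip_force: 25

```text
t: 9.52
position: [0.6242, -0.0224, 0.0985]
tcp_rot: [-0.135, 3.137, -0.001]
wrist_force: [-1.8, -0.4, 4.6]
opening: 0.24
finger_force: 61.5
```

Emit:
play_rows:
  deltas:
    - {"tx": 0.0,"ty": 0.0,"tz": 0.0,"rx": 0.0,"ry": 0.0,"rz": 0.0,"fingers": 0.29}
    - {"tx": 0.0,"ty": 0.0,"tz": 0.0,"rx": 0.0,"ry": 0.0,"rz": 0.0,"fingers": 0.29}
    - {"tx": 0.0,"ty": 0.0,"tz": 0.0,"rx": 0.0,"ry": 0.0,"rz": 0.0,"fingers": 0.29}
    - {"tx": 0.0,"ty": 0.0,"tz": 0.0,"rx": 0.0,"ry": 0.0,"rz": 0.0,"fingers": 0.265}
    - {"tx": 0.0,"ty": 0.0,"tz": 0.0,"rx": 0.0,"ry": 0.0,"rz": 0.0,"fingers": 0.265}
  grip_force: 20

```text
t: 10.15
position: [0.6235, -0.0222, 0.0973]
tcp_rot: [0.135, -3.139, -0.0]
wrist_force: [0.5, 0.5, 0.7]
opening: 0.271
finger_force: 0.0
```

```bash
cat > look.py <<'E'
from h import *
import sys
f=sys.argv[1]; snap('scene',f)
s=robot.read_state(); print(s['t'],s['position'].round(4),s['tcp_rot'].round(3),s['wrist_force'].round(1),s['wrist_torque'].round(3),s['opening'],s['finger_force'])
a=cv2.imread('pics/'+f+'.png')[130:280,220:370]
cv2.imwrite('pics/'+f+'c.png',cv2.resize(a,(600,600),interpolation=cv2.INTER_CUBIC))
E
python3 look.py s5
```

```text
10.2 [ 0.6235 -0.0223  0.0973] [ 0.135 -3.139 -0.   ] [ 0.4  0.  -0.1] [ 0.013 -0.014 -0.012] 0.2669345684748617 0.0
```

View pics/s5c.png

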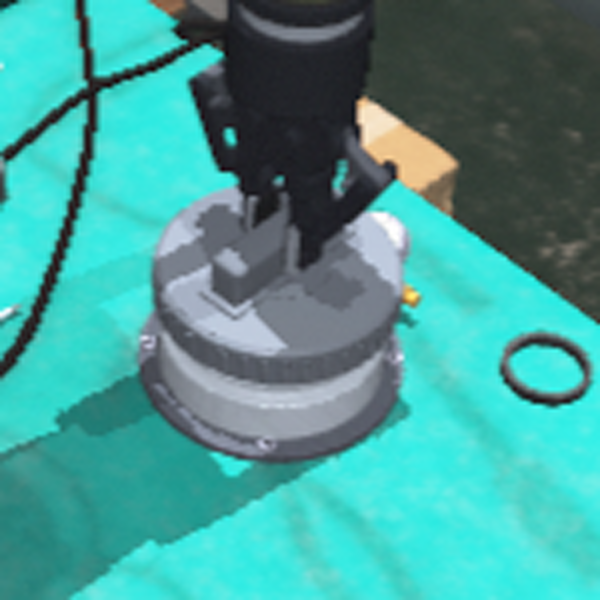

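The lid appears seated level on the neck. Next I turn it back with loosely closed fingers.

Emit:
play_rows:
  deltas:
    - {"tx": 0.0,"ty": 0.0,"tz": 0.006,"rx": 0.0,"ry": 0.0,"rz": 0.02,"fingers": 0.265}
    - {"tx": 0.0,"ty": 0.0,"tz": 0.006,"rx": 0.0,"ry": 0.0,"rz": 0.04,"fingers": 0.265}
    - {"tx": 0.0,"ty": 0.0,"tz": 0.006,"rx": 0.0,"ry": 0.0,"rz": 0.06,"fingers": 0.265}
    - {"tx": 0.0,"ty": 0.0,"tz": 0.006,"rx": 0.0,"ry": 0.0,"rz": 0.08,"fingers": 0.265}
    - {"tx": 0.0,"ty": 0.0,"tz": 0.006,"rx": 0.0,"ry": 0.0,"rz": 0.1,"fingers": 0.265}
    - {"tx": 0.0,"ty": 0.0,"tz": 0.006,"rx": 0.0,"ry": 0.0,"rz": 0.12,"fingers": 0.265}
    - {"tx": 0.0,"ty": 0.0,"tz": 0.006,"rx": 0.0,"ry": 0.0,"rz": 0.14,"fingers": 0.265}
    - {"tx": 0.0,"ty": 0.0,"tz": 0.006,"rx": 0.0,"ry": 0.0,"rz": 0.16,"fingers": 0.265}
    - {"tx": 0.0,"ty": 0.0,"tz": 0.006,"rx": 0.0,"ry": 0.0,"rz": 0.18,"fingers": 0.265}

```text
t: 11.32
position: [0.6243, -0.0227, 0.1008]
tcp_rot: [-1.007, 2.974, -0.002]
wrist_force: [-1.2, -0.1, 6.9]
opening: 0.267
finger_force: 9.9
```

```bash
python3 look.py s6
```

```text
11.375 [ 0.6244 -0.0227  0.1008] [-1.009e+00  2.973e+00 -2.000e-03] [-1.2 -0.5  5.2] [-0.114  0.283 -0.189] 0.2619041635778173 6.504736629867693
```

Emit:
play_rows:
  deltas:
    - {"tx": 0.0,"ty": 0.0,"tz": 0.003,"rx": 0.0,"ry": 0.0,"rz": 0.0,"fingers": 0.27}
    - {"tx": 0.0,"ty": 0.0,"tz": 0.003,"rx": 0.0,"ry": 0.0,"rz": 0.01,"fingers": 0.27}
    - {"tx": 0.0,"ty": 0.0,"tz": 0.003,"rx": 0.0,"ry": 0.0,"rz": 0.02,"fingers": 0.27}
    - {"tx": 0.0,"ty": 0.0,"tz": 0.003,"rx": 0.0,"ry": 0.0,"rz": 0.03,"fingers": 0.27}
    - {"tx": 0.0,"ty": 0.0,"tz": 0.003,"rx": 0.0,"ry": 0.0,"rz": 0.03,"fingers": 0.27}

```text
t: 12.0
position: [0.6234, -0.0221, 0.0993]
tcp_rot: [1.146, -2.925, -0.0]
wrist_force: [-0.0, -0.7, -2.0]
opening: 0.271
finger_force: 1.3
```

```bash
python3 look.py s7
cat > hgt.py <<'E'
# lid silhouette: grey disc vs. earlier pictures, best vertical shift (px) of a patch of the lid's front skirt edge
from h import *
import sys
g=lambda f:cv2.cvtColor(cv2.imread('pics/'+f+'.png'),cv2.COLOR_BGR2GRAY)
for f in sys.argv[1:]:
    for n,(u0,u1,v0,v1) in {'front':(275,295,210,235)}.items():
        p=cv2.GaussianBlur(g(f),(3,3),0)[v0:v1,u0:u1].mean(1); print(f,n,p.round(0).astype(int).tolist())
E
python3 hgt.py s5 s6 s7
python3 - <<'E'
from h import *
for z in(.0515,.0569,.0595): print(w2px('s5',(.623-.0715*.6428,-.0215-.0715*.766,z)),w2px('s5',(.623-.0715*.6428,-.0215-.0715*.766,z+.027)))
E
```

```text
12.05 [ 0.623  -0.0221  0.0988] [ 1.145e+00 -2.924e+00 -1.000e-03] [-0.1  0.1  0.7] [-0.023  0.026  0.005] 0.2696458023114805 3.6997536767557904e-06
s5 front [164, 170, 174, 177, 180, 179, 171, 154, 131, 107, 94, 90, 90, 95, 105, 124, 149, 170, 185, 189, 186, 179, 167, 160, 160]
s6 front [159, 169, 176, 179, 178, 171, 157, 136, 111, 94, 90, 90, 95, 106, 128, 154, 168, 175, 185, 189, 186, 180, 168, 161, 160]
s7 front [160, 167, 173, 177, 178, 171, 155, 133, 111, 97, 92, 91, 94, 103, 123, 148, 165, 174, 185, 189, 185, 177, 166, 160, 160]
[289.88442376 228.00008059] [290.6494304  219.76687516]
[290.0351217  226.37822919] [290.80595308 218.08233636]
[290.10808527 225.59297577] [290.88174491 217.26664446]
```

Emit:
play_rows:
  deltas:
    - {"tx": 0.0,"ty": 0.0,"tz": 0.0,"rx": 0.0,"ry": 0.0,"rz": 0.01,"fingers": 0.27}
    - {"tx": 0.0,"ty": 0.0,"tz": 0.0,"rx": 0.0,"ry": 0.0,"rz": 0.02,"fingers": 0.27}
    - {"tx": 0.0,"ty": 0.0,"tz": 0.0,"rx": 0.0,"ry": 0.0,"rz": 0.03,"fingers": 0.27}
    - {"tx": 0.0,"ty": 0.0,"tz": 0.0,"rx": 0.0,"ry": 0.0,"rz": 0.03,"fingers": 0.27}

```text
t: 12.55
position: [0.6232, -0.0222, 0.0993]
tcp_rot: [1.282, -2.868, -0.001]
wrist_force: [-1.0, 0.9, -0.0]
opening: 0.269
finger_force: 0.5
```

```bash
python3 look.py s8; python3 hgt.py s8
```

```text
12.6 [ 0.6233 -0.0222  0.0994] [ 1.281 -2.868 -0.   ] [ 0.9  0.2 -0.5] [ 0.077  0.08  -0.004] 0.2718524863879387 0.43178831821278685
s8 front [152, 160, 162, 166, 173, 177, 179, 176, 163, 144, 120, 99, 90, 89, 91, 98, 115, 146, 177, 188, 183, 174, 163, 158, 159]
```

The click shows in the images: the skirt edge fell about 2.5 px, roughly 8 mm. Now I screw forwards.

Emit:
play_rows:
  deltas:
    - {"tx": 0.0,"ty": 0.0,"tz": -0.015,"rx": 0.0,"ry": 0.0,"rz": -0.02,"fingers": 0.265}
    - {"tx": 0.0,"ty": 0.0,"tz": -0.03,"rx": 0.0,"ry": 0.0,"rz": -0.05,"fingers": 0.265}
    - {"tx": 0.0,"ty": 0.0,"tz": -0.032,"rx": 0.0,"ry": 0.0,"rz": -0.09,"fingers": 0.265}
    - {"tx": 0.0,"ty": 0.0,"tz": -0.034,"rx": 0.0,"ry": 0.0,"rz": -0.13,"fingers": 0.265}
    - {"tx": 0.0,"ty": 0.0,"tz": -0.036,"rx": 0.0,"ry": 0.0,"rz": -0.17,"fingers": 0.265}
    - {"tx": 0.0,"ty": 0.0,"tz": -0.038,"rx": 0.0,"ry": 0.0,"rz": -0.21,"fingers": 0.265}
    - {"tx": 0.0,"ty": 0.0,"tz": -0.04,"rx": 0.0,"ry": 0.0,"rz": -0.25,"fingers": 0.265}
    - {"tx": 0.0,"ty": 0.0,"tz": -0.042,"rx": 0.0,"ry": 0.0,"rz": -0.29,"fingers": 0.265}
    - {"tx": 0.0,"ty": 0.0,"tz": -0.044,"rx": 0.0,"ry": 0.0,"rz": -0.33,"fingers": 0.265}
    - {"tx": 0.0,"ty": 0.0,"tz": -0.046,"rx": 0.0,"ry": 0.0,"rz": -0.37,"fingers": 0.265}
    - {"tx": 0.0,"ty": 0.0,"tz": -0.046,"rx": 0.0,"ry": 0.0,"rz": -0.4,"fingers": 0.265}

```text
t: 13.98
position: [0.6243, -0.0229, 0.0896]
tcp_rot: [0.653, 3.071, -0.002]
wrist_force: [-1.4, -1.8, 4.0]
opening: 0.266
finger_force: 5.4
```

```bash
python3 look.py s9; python3 hgt.py s9
```

```text
14.025 [ 0.6243 -0.0229  0.0895] [ 6.56e-01  3.07e+00 -2.00e-03] [-1.1 -1.9  1.9] [-0.353  0.197  0.048] 0.26185752757795305 3.008871171695071
s9 front [147, 152, 156, 162, 169, 173, 175, 177, 179, 173, 157, 135, 111, 96, 91, 90, 95, 106, 131, 162, 178, 173, 162, 158, 158]
```

Emit:
play_rows:
  deltas:
    - {"tx": 0.0,"ty": 0.0,"tz": 0.0,"rx": 0.0,"ry": 0.0,"rz": 0.0,"fingers": 0.15}
    - {"tx": 0.0,"ty": 0.0,"tz": 0.0,"rx": 0.0,"ry": 0.0,"rz": 0.0,"fingers": 0.15}
    - {"tx": 0.0,"ty": 0.0,"tz": 0.0,"rx": 0.0,"ry": 0.0,"rz": -0.03,"fingers": 0.15}
    - {"tx": 0.0,"ty": 0.0,"tz": 0.0,"rx": 0.0,"ry": 0.0,"rz": -0.06,"fingers": 0.15}
    - {"tx": 0.0,"ty": 0.0,"tz": 0.0,"rx": 0.0,"ry": 0.0,"rz": -0.08,"fingers": 0.15}
    - {"tx": 0.0,"ty": 0.0,"tz": 0.0,"rx": 0.0,"ry": 0.0,"rz": -0.1,"fingers": 0.15}
    - {"tx": 0.0,"ty": 0.0,"tz": 0.0,"rx": 0.0,"ry": 0.0,"rz": -0.1,"fingers": 0.15}
  grip_force: 50

```text
t: 14.9
position: [0.624, -0.0234, 0.0897]
tcp_rot: [1.119, 2.934, -0.003]
wrist_force: [-2.7, -4.3, 5.8]
opening: 0.24
finger_force: 49.2
```

```bash
python3 look.py s10; python3 hgt.py s10
```

```text
14.95 [ 0.624  -0.0234  0.0897] [ 1.119  2.934 -0.003] [-2.3 -3.4  6.1] [-0.606  0.558  0.042] 0.24305913528289577 49.248976707458496
s10 front [139, 144, 147, 155, 165, 170, 171, 169, 166, 158, 148, 133, 113, 98, 91, 90, 94, 106, 130, 160, 177, 173, 162, 157, 158]
```

Emit:
play_rows:
  deltas:
    - {"tx": -0.003,"ty": -0.003,"tz": 0.0,"rx": 0.0,"ry": 0.0,"rz": -0.01,"fingers": 0.15}
    - {"tx": -0.003,"ty": -0.003,"tz": 0.0,"rx": 0.0,"ry": 0.0,"rz": -0.02,"fingers": 0.15}
    - {"tx": -0.003,"ty": -0.003,"tz": 0.0,"rx": 0.0,"ry": 0.0,"rz": -0.02,"fingers": 0.15}

```text
t: 15.32
position: [0.6235, -0.0237, 0.0896]
tcp_rot: [1.21, 2.897, -0.001]
wrist_force: [-2.0, -2.6, 6.2]
opening: 0.25
finger_force: 49.7
```

```bash
python3 look.py s11
```

```text
15.375 [ 0.6235 -0.0237  0.0897] [ 1.210e+00  2.897e+00 -1.000e-03] [-1.5 -1.8  5.6] [-0.434  0.478  0.353] 0.24832372172950323 49.73567247390747
```

Emit:
play_rows:
  deltas:
    - {"tx": 0.0,"ty": 0.0,"tz": 0.0,"rx": 0.0,"ry": 0.0,"rz": -0.01,"fingers": 0.15}
    - {"tx": 0.0,"ty": 0.0,"tz": 0.0,"rx": 0.0,"ry": 0.0,"rz": -0.015,"fingers": 0.15}
    - {"tx": 0.0,"ty": 0.0,"tz": 0.0,"rx": 0.0,"ry": 0.0,"rz": -0.015,"fingers": 0.15}

```text
t: 15.75
position: [0.6234, -0.0238, 0.0897]
tcp_rot: [1.273, 2.87, -0.003]
wrist_force: [-2.7, -2.2, 7.1]
opening: 0.253
finger_force: 56.4
```

```bash
python3 look.py s12
```

```text
15.8 [ 0.6234 -0.0238  0.0897] [ 1.273  2.87  -0.003] [-2.4 -1.7  6.7] [-0.413  0.486  1.342] 0.24166734162353173 56.333683133125305
```

Emit:
play_rows:
  deltas:
    - {"tx": 0.0,"ty": 0.0,"tz": 0.0,"rx": 0.0,"ry": 0.0,"rz": -0.01,"fingers": 0.5}
    - {"tx": 0.0,"ty": 0.0,"tz": 0.0,"rx": 0.0,"ry": 0.0,"rz": -0.01,"fingers": 0.5}
    - {"tx": 0.0,"ty": 0.0,"tz": 0.0,"rx": 0.0,"ry": 0.0,"rz": -0.01,"fingers": 0.5}
    - {"tx": 0.0,"ty": 0.0,"tz": 0.1,"rx": 0.0,"ry": 0.0,"rz": -0.01,"fingers": 0.5}
    - {"tx": 0.0,"ty": 0.0,"tz": 0.35,"rx": 0.0,"ry": 0.0,"rz": -0.01,"fingers": 0.5}
    - {"tx": 0.0,"ty": 0.0,"tz": 0.6,"rx": 0.0,"ry": 0.0,"rz": -0.01,"fingers": 0.5}
    - {"tx": 0.0,"ty": 0.0,"tz": 0.6,"rx": 0.0,"ry": 0.0,"rz": -0.01,"fingers": 0.5}
    - {"tx": 0.0,"ty": 0.0,"tz": 0.6,"rx": 0.0,"ry": 0.0,"rz": -0.01,"fingers": 0.5}

```text
t: 16.8
position: [0.6226, -0.0229, 0.2379]
tcp_rot: [-1.327, -2.848, -0.0]
wrist_force: [-0.8, 0.5, -0.5]
opening: 0.502
finger_force: 0.0
```

```bash
python3 look.py s13; python3 hgt.py s13; python3 -c "
from h import *
snap('wrist','w13')"
```

```text
16.85 [ 0.622  -0.0228  0.2364] [-1.326e+00 -2.845e+00  1.000e-03] [-0.5  0.6 -0.7] [-0.032  0.043  0.015] 0.4993831745103727 0.0
s13 front [151, 156, 161, 163, 163, 163, 162, 161, 158, 152, 142, 126, 107, 93, 88, 87, 90, 99, 120, 150, 169, 167, 157, 151, 152]
```

```bash
python3 -c "
from workcell import robot
print(robot.job_done())"
```

```text
the job is handed in; nothing more can be done
None
```

The job is handed in, with no verdict shown: the connector is in the pot; the lid was turned back to the click, screwed home until the torque rose to 1.3 N m (a little over the 1 N m advised) with its bar at about 45 degrees, and released; I viewed 11 pictures, one over the limit of 10.

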